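Overhang the drilled gauge plate at the edge of the surface plate

TASK

On the dark granite surface plate, push the flat steel plate with the hole in it towards the granite's far edge (the one away from the robot) until the dark line scribed across it lies right over that edge, so that its drilled end sticks out 45 mm, square to the edge, for gauging the hole from below. Only push or slide it with the fingertips, flat on the granite: never pick it up or tip it. Leave everything else where it is, and finish with the hand clear.

Things in the scene. Friction and masses are not known exactly. Their poses are not given: they have to be found in the camera images.
- granite: dark granite surface plate, 320 mm (x) by 420 mm (y), fixed, on four feet; flat top face 60 mm above its origin, which is the centre of its underside on the bench. Its x axis points to its far edge (away from the robot), which runs along its y axis 160 mm from the origin. Turned up to 0.25 rad.
- edge (a point): middle of the granite's far top edge, at the height of its top face; axes as the granite's (x points outward over the drop, y along the edge)
- gauge: the plate to slide: loose flat steel plate 130 (x) by 60 (y) by 8 mm, about 0.45 kg, a 20 mm through hole 43 mm from its centre towards its +x end. Starts flat and wholly on the granite, on its left or right half, +x end towards the far edge, up to 0.2 rad askew. Origin: centre of its underside, 65 mm from its trailing (-x) end face. Slides with friction, stays where left.
- line (a point): middle of the scribed line, on the gauge plate's top face, 20 mm from its centre towards the drilled end, hence 45 mm from that end; axes as the plate's
- blank: bystander: loose flat steel plate without hole or line, 110 mm (x) by 50 mm (y), 8 mm thick, on the other half of the granite; origin: centre of its underside
- bearing: bystander: loose bearing ring lying on the granite between the two plates, 42 mm across, 12 mm high; origin: centre of its underside
- pin: bystander: loose stepped steel pin gauge, 24 mm across, 45 mm tall, standing on the granite near its middle, towards the robot; origin: centre of its underside
- tape: bystander: tape measure 66 by 60 mm, 32 mm high, on the bench left of the granite; origin: centre of its underside
- tin: bystander: flat round tape 66 mm across, 18 mm high, on the bench right of the granite; origin: centre of its underside
- caliper: bystander: dial caliper 235 mm long lying along its x axis, about 20 mm high, on the bench right of the granite; origin on the bench, about its middle
- driver: bystander: screwdriver 170 mm long lying along its x axis on the bench left of the granite; origin on the bench
Things that resemble listed ones, but are neither listed nor needed, are in the scene too. What is shaped like the gauge but pink or purple is not meant.

How it is judged (in metres and radians):
On the way:
1. the drilled end comes out over the far edge, the plate flat on the granite (x of line in the frame of edge above -0.035 m and angle between gauge's own z axis and vertical below 0.05 rad), for 0.05 s.
At the end, for the whole second after the job is handed in: The scribed line's middle is within 6 mm of the granite's far edge (overhang 39 to 51 mm), the plate within 0.12 rad of square to the edge, flat on the granite and at rest, with every bystander within 15 mm of where it was (x of line in the frame of edge between -0.006 and 0.006 m and angle between the x axis of gauge and the x axis of granite, either way round below 0.12 rad and angle between gauge's own z axis and vertical below 0.03 rad and z of gauge in the frame of granite between 0.057 and 0.064 m and linear speed of gauge below 0.01 m/s and distance of each of blank, bearing, pin, tape, tin, caliper, driver from where it was at the start of the episode below 0.015 m); the robot touches nothing.
It fails at once if the gauge plate is lifted off the granite, by more than 4 mm (z of gauge in the frame of granite above 0.064 m).
It fails at once if the gauge plate is tipped by more than 0.12 rad (angle between gauge's own z axis and vertical above 0.12 rad).
It fails at once if the gauge plate falls off the granite (z of gauge in the frame of granite below 0.05 m).
It fails at once if any bystander (plain plate, bearing, pin, tapes, caliper, screwdriver) is moved by more than 15 mm (distance of any of blank, bearing, pin, tape, tin, caliper, driver from where it was at the start of the episode above 0.015 m).
It also fails if it takes over 48 s, if anything falls off the work surface, if the arm or the gripper's body presses on something with over 40 N, if the wrist force passes 120 N, or if a joint passes its speed limit or range.

ROBOT

A 6-joint arm with a two-finger parallel gripper is mounted at the origin on the work surface. World frame = base frame: x ahead of the robot, y to its left, z up, the work surface at z = 0. Lengths are in mm, angles in rad, forces in N, time in s.
With the tool pointing down it reaches from about 250 to 775 mm from the base axis. Payload 8.9 kg.
Tool frame: the origin (TCP) lies at the very end of the fingers, on their centre line; the grasp point (between the pads) lies bot.grip_depth behind it (bot.grip_depth is the distance from the TCP to the grasp point, in mm); z points along the fingers, y is the line along which they close (so a half turn about z gives the same grasp; the last joint's range is limited). The gripper opens to 85 mm and grips with 20 to 120 N. Pads are 22 mm wide; open, the fingers measure 114 mm over their backs; the gripper's body (76 mm by 85 mm) begins 54 mm behind the grasp point. The pads swing forward as they close: fully open they stand 13 mm farther back than shut.
Start: joints at [1.004, 0.291, -0.153, 1.127, 0, 1.431], TCP at [217.801, 477.689, 231.305] pointing down, gripper open.
Joint ranges: [-2.52, 2.52], [-0.91, 1.74], [-1.3, 1.37], [-1.96, 2.02], [-1.52, 1.47], [-3.14, 3.14]. Speed limits (rad/s): [2.22, 2.22, 2.79, 3.14, 3.14, 3.14].

INTERFACE

Orientations are given as a unit quaternion [x, y, z, w].
In Python, from rig import monitor, viewer, workorder, bot gives the robot as it stands. The module is installed in compiled form; this text tells all that it offers.
- The arm moves only by the tool play_rows, never from a script. Its arguments are lists of equal length, an entry for each row: "xyz": the shift along the world's x, y, z in cm, a list of three; "turn": the turn, a rotation vector about the world's x, y, z in rad, a list of three; "hand": the closure in counts, from 0 (fully open) to 255 (shut). A call has exactly 8 rows; each row shifts and turns the commanded pose from where the row before left it; what a row does not reach is not made up. A row lasts 1/10 s, in which the tool goes at most 50 mm and 8.59 degrees, less where a joint would pass 70% of its speed; a pose out of reach is approached as far as the arm can. A call with a gripper value outside its range is refused whole. The fingers move at their own pace and stop on an object; "squeeze" is the grip in N (left out, the last holds). Time passes only in rows, so rows that do not move let the fingers close, or fill a call up. It gives the time, the measured TCP pose, the force, the opening and the grip force at its end, in the units of the state.
- monitor.read_state(): the state, without advancing time (a new reading comes with each control period).
- viewer.camera(name): name is "side" or "top"; returns the picture (400x640x3 uint8, blue, green, red); there is no depth.
- viewer.camera_model(name): a dict with "K" (3x3 intrinsics, pixels), "dist_coeffs" ([k1, k2, p1, p2, k3] as OpenCV has them; the pictures are not rectified), "position" and "orientation" of the camera in the world. Camera axes: x right, y down, z forward; pixel columns grow to the right and rows downward; lengths in mm; the calibration is good to about 2 mm. A picture is of the moment at which its call begins. camera_model takes no time and is no camera call.
- workorder.close_job(): hands the job in; it is judged then, once.
The state is a dict: "t": time; "q": joint angles; "joint_vel": joint speeds; "joint_torque": joint torques, N m; "position": TCP position; "orientation": TCP orientation; "wrist_force": force on the tool from outside, world axes, zero at the start; "wrist_torque": the same for the moment, N m; "width": opening from 0.0 (shut) to 1.0 (fully open); "grip_force": force on a finger pad.
Only numpy, scipy, OpenCV 4.12 (cv2) and the standard library are available. Lean on these libraries where they do the work, as an engineer would, in place of code of your own. Each camera call takes 0.05 s, during which the arm holds its last target. There are 200 camera calls.

## Working session

There is one attempt and no reset: what is moved stays moved. The work goes in short steps, Python scripts to look and compute and a tool call to move; the robot and the scene stay as the last step left them, time stands still between calls to the robot, and variables do not carry over. Pictures are saved under pics/ and viewed, at most 10 in all, crops included, and the job is handed in when it is done.

Besides the shell and the picture viewer there is one more tool, called as name(argument=value, ...) on one line, values as JSON. play_rows: Moves the arm, as the interface text tells. Its arguments: {"type":"object","properties":{"xyz":{"type":"array","items":{"type":"array","items":{"type":"number"}}},"turn":{"type":"array","items":{"type":"array","items":{"type":"number"}}},"hand":{"type":"array","items":{"type":"number"}},"squeeze":{"type":"number"}},"required":["xyz","turn","hand"]}

```bash
mkdir -p pics
cat > h.py <<'E'
import numpy as np, cv2
from scipy.spatial.transform import Rotation as R
from rig import monitor, viewer, workorder, bot
def ray(name,uv):
    m=viewer.camera_model(name); K=np.array(m["K"],float); d=np.array(m["dist_coeffs"],float)
    p=cv2.undistortPoints(np.array(uv,float).reshape(-1,1,2),K,d).reshape(-1,2)
    D=np.c_[p,np.ones(len(p))]; 
    return np.array(m["position"],float), R.from_quat(m["orientation"]).apply(D)
def px2w(name,uv,z):
    o,D=ray(name,uv); return o+D*((z-o[2])/D[:,2])[:,None]
def w2px(name,P):
    m=viewer.camera_model(name); r=R.from_quat(m["orientation"]).inv()
    X=r.apply(np.array(P,float).reshape(-1,3)-np.array(m["position"],float))
    return cv2.projectPoints(X,np.zeros(3),np.zeros(3),np.array(m["K"],float),np.array(m["dist_coeffs"],float))[0].reshape(-1,2)
E
python3 - <<'E'
from h import *
for n in("top","side"):
    m=viewer.camera_model(n);print(m)
    cv2.imwrite(f"pics/{n}0.png",viewer.camera(n))
s=monitor.read_state();print(s,bot.grip_depth)
E
```

```text
{'K': array([[474.87066308,   0.        , 317.47429546],
       [  0.        , 474.87066308, 200.02433067],
       [  0.        ,   0.        ,   1.        ]]), 'dist_coeffs': array([-0.00458847,  0.        ,  0.        ,  0.        ,  0.        ]), 'position': array([3.25251559e+02, 1.13401499e+00, 1.31936339e+03]), 'orientation': array([-0.70185856,  0.71065868, -0.0319957 ,  0.03653872])}
{'K': array([[498.11402657,   0.        , 327.61182929],
       [  0.        , 498.11402657, 200.07468051],
       [  0.        ,   0.        ,   1.        ]]), 'dist_coeffs': array([-0.03631325,  0.        ,  0.        ,  0.        ,  0.        ]), 'position': array([-119.14736197, -740.41433954, 1220.59716042]), 'orientation': array([ 0.89441413, -0.30395159,  0.10311809, -0.31145377])}
{'t': 0.1, 'q': array([ 1.00365949e+00,  2.91208037e-01, -1.54037328e-01,  1.12669962e+00,
       -2.47420101e-05,  1.43150080e+00]), 'joint_vel': array([-0.00026358, -0.00055731,  0.00100371, -0.001471  , -0.00012247,
        0.00115298]), 'joint_torque': array([ 1.66014222e-03, -5.37977278e+01,  3.31918752e+01,  9.36383090e-03,
       -2.17964107e-04,  8.77821276e-05]), 'position': array([217.61874609, 477.34859492, 230.8030434 ]), 'orientation': array([ 2.12292772e-01,  9.77205940e-01, -5.43153484e-04, -1.87063500e-04]), 'wrist_force': array([-0.16580512, -1.24521685,  0.44145521]), 'wrist_torque': array([ 0.00713968,  0.03382262, -0.00155342]), 'grip_force': 0.0, 'width': 1.0001629096070275} 18.700000000000003
```

View pics/top0.png

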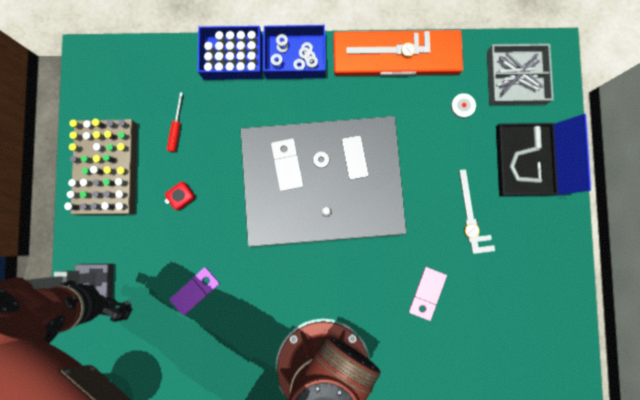

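View pics/side0.png

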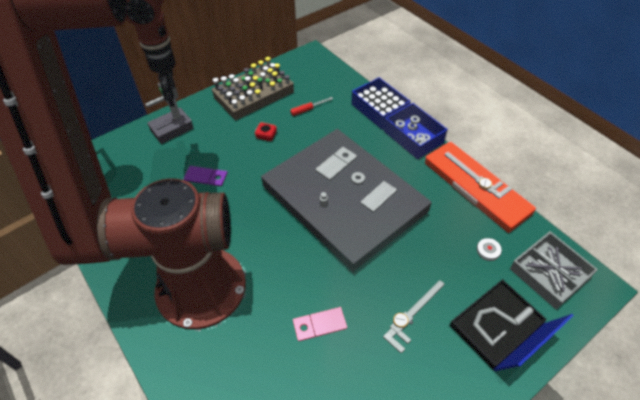

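Top view: the gauge (hole and line, on the granite) is at about (287,163). The blank is at (355,157), the bearing at (321,159) and the pin at (326,211). The purple plate (193,291) and pink plate (428,293) lie on the bench and aren't meant. I'll confirm this in a crop.

Run:
```python
import cv2
a=cv2.imread("pics/top0.png")[105:255,230:415]
cv2.imwrite("pics/c0.png",cv2.resize(a,None,fx=4,fy=4,interpolation=cv2.INTER_CUBIC))
```

```text
(no output)
```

View pics/c0.png

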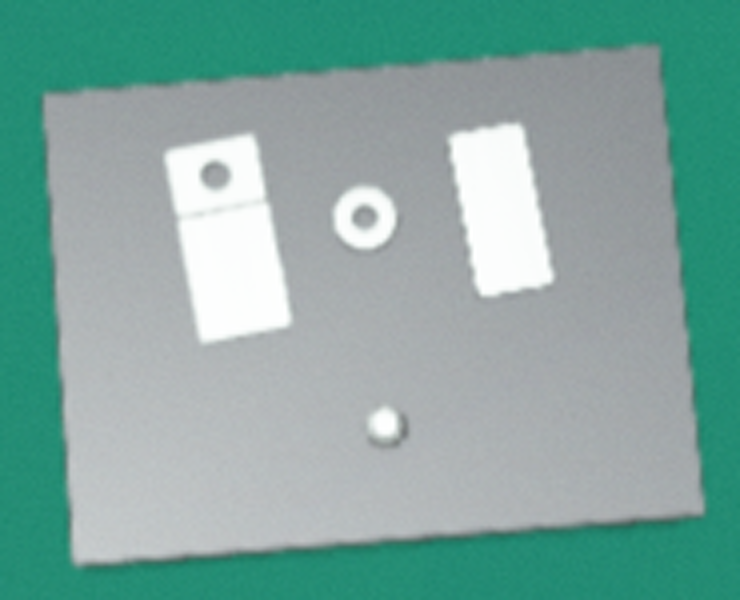

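Confirmed: in the crop the gauge has corners (164,152), (254,133), (292,325), (202,343), its hole at (215,176) and its line at v≈208. Granite corners are (43,94), (658,46), (704,515), (75,566). Now converting these to world positions.

```bash
cat > meas.py <<'E'
from h import *
def rect(img,name,th,near,z):
    g=img.min(axis=2)  # white-ish
    b=cv2.resize(img,None,fx=4,fy=4,interpolation=cv2.INTER_CUBIC).min(axis=2)
    m=(b>th).astype(np.uint8)
    cs,_=cv2.findContours(m,cv2.RETR_EXTERNAL,cv2.CHAIN_APPROX_NONE)
    for c in cs:
        if cv2.contourArea(c)>500 and cv2.pointPolygonTest(c,(near[0]*4.,near[1]*4.),False)>=0:
            w=px2w(name,(c[:,0,:]+.5)/4-.5,z)[:,:2]
            r=cv2.minAreaRect(w.astype(np.float32)); return r
E
python3 - <<'E'
from meas import *
f=lambda l:(np.array(l)+.5)/4-.5+np.array([230,105])
G=px2w("top",f([(43,94),(658,46),(704,515),(75,566)]),60)[:,:2];print("granite",G.round(1), np.linalg.norm(np.diff(G,axis=0),axis=1))
P=px2w("top",f([(164,152),(254,133),(292,325),(202,343)]),68)[:,:2];print("gauge",P.round(1),P.mean(0),np.linalg.norm(np.diff(P,axis=0),axis=1))
hole=px2w("top",f([(215,176)]),68);print("hole",hole)
for n,u,z in(("blank",(500,210),68),("bearing",(365,217),72),("pin",(386,425),105)):print(n,px2w("top",f([u]),z)[0].round(1))
e=G[0]-G[1];print("granite yaw",np.arctan2(-e[0],e[1]))
a=(P[0]+P[1]-P[2]-P[3]);print("gauge yaw",np.arctan2(a[1],a[0]))
img=cv2.imread("pics/top0.png")
for n,p in(("gauge",(290,175)),("blank",(355,157))):print(n,rect(img,"top",205,p,68))
# far edge via saturation boundary along columns
hsv=cv2.cvtColor(img,cv2.COLOR_BGR2HSV)[:,:,1].astype(float);pts=[]
for u in range(246,392):
    col=hsv[110:140,u];i=np.where(col<110)[0][0]; v=110+i-1+(col[i-1]-110)/(col[i-1]-col[i]);pts.append((u,v))
w=px2w("top",pts,60)[:,:2];k=np.polyfit(w[:,1],w[:,0],1);print("far edge x=k0*y+k1",k,np.std(w[:,0]-np.polyval(k,w[:,1])),w[0],w[-1])
E
```

```text
granite [[ 646.1  214.9]
 [ 673.5 -201.9]
 [ 356.2 -223.5]
 [ 327.7  192.6]] [417.69445996 317.94695039 417.00257852]
gauge [[603.2 132.2]
 [615.4  71.7]
 [485.3  47.4]
 [474.  107.3]] [544.47759604  89.65301603] [ 61.64691067 132.35112199  60.89480395]
hole [[586.4394773   98.06034411  68.        ]]
blank [560.8 -92.1  68. ]
bearing [556.5  -2.   72. ]
pin [415.2 -13.6 105. ]
granite yaw 0.06556471240710011
gauge yaw 0.18760212351209135
gauge ((544.5639038085938, 89.8660888671875), (133.11492919921875, 63.738826751708984), 10.455324172973633)
blank ((561.5170288085938, -91.81138610839844), (112.60786437988281, 52.16637420654297), 10.03402042388916)
far edge x=k0*y+k1 [-6.70661637e-02  6.61988769e+02] 0.3409156276665312 [648.18491023 199.65939791] [ 675.07227785 -193.47602117]
```

play_rows(xyz=[[2.2, -4, 0], [2.2, -4, 0], [2.2, -4, 0], [2.2, -4, 0], [2.2, -4, 0], [2.2, -4, 0], [2.2, -4, 0], [2.2, -4, 0]], turn=[[0, 0, 0.0618], [0, 0, 0.0618], [0, 0, 0.0618], [0, 0, 0.0618], [0, 0, 0.0618], [0, 0, 0.0618], [0, 0, 0.0618], [0, 0, 0.0618]], hand=[180, 180, 180, 180, 180, 180, 180, 180], squeeze=30)

```text
t: 0.9
position: [394.2, 155.9, 231.3]
orientation: [-0.035, 0.999, 0.0, 0.0]
wrist_force: [0.3, 0.6, 0.1]
width: 0.294
grip_force: 0.0
```

play_rows(xyz=[[1, -2, -2], [1, -2, -2], [1, -1.9, -2], [1, -1.9, -2], [1, 0, -2], [0, 0, -2], [0, 0, -2], [0, 0, 0]], turn=[[0, 0, 0], [0, 0, 0], [0, 0, 0], [0, 0, 0], [0, 0, 0], [0, 0, 0], [0, 0, 0], [0, 0, 0]], hand=[180, 180, 180, 180, 180, 180, 180, 180])

```text
t: 1.7
position: [441.8, 79.6, 89.2]
orientation: [-0.033, 0.999, 0.0, -0.002]
wrist_force: [-0.5, 0.5, -0.4]
width: 0.294
grip_force: 0.0
```

Run:
```python
from h import *
s=viewer.camera("side");t=viewer.camera("top")
p=w2px("side",[[442,80,89],[442,80,60]]);print(p, w2px("top",[[442,80,89]]))
a=cv2.resize(s[110:230,255:385],None,fx=4,fy=4,interpolation=cv2.INTER_CUBIC)
cv2.imwrite("pics/s1.png",a)
```

```text
[[311.8004964  174.45710892]
 [312.0817244  180.70420815]] [[289.95952424 201.51126271]]
```

View pics/s1.png

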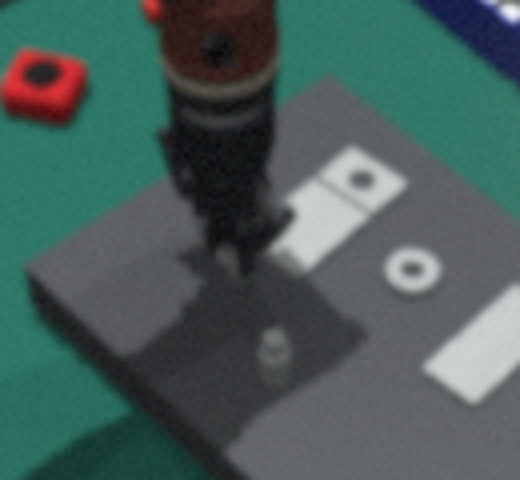

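The crop shows both fingertips at about (245,275) behind the plate's trailing end, clear of the pin at (275,350). Next I'll lower and feel for the granite.

play_rows(xyz=[[0, 0, -1], [0, 0, -1], [0, 0, -0.4], [0, 0, -0.1], [0, 0, -0.1], [0, 0, -0.1], [0, 0, 0], [0, 0, 0]], turn=[[0, 0, 0], [0, 0, 0], [0, 0, 0], [0, 0, 0], [0, 0, 0], [0, 0, 0], [0, 0, 0], [0, 0, 0]], hand=[180, 180, 180, 180, 180, 180, 180, 180])

```text
t: 2.6
position: [443.9, 79.7, 64.4]
orientation: [-0.033, 0.999, -0.0, 0.0]
wrist_force: [-0.2, -0.3, 0.2]
width: 0.297
grip_force: 0.0
```

play_rows(xyz=[[0, 0, -0.1], [0, 0, 0], [0, 0, 0], [0, 0, 0], [0, 0, 0], [0, 0, 0], [0, 0, 0], [0, 0, 0]], turn=[[0, 0, 0], [0, 0, 0], [0, 0, 0], [0, 0, 0], [0, 0, 0], [0, 0, 0], [0, 0, 0], [0, 0, 0]], hand=[180, 180, 180, 180, 180, 180, 180, 180])

```text
t: 3.4
position: [443.8, 79.7, 63.3]
orientation: [-0.033, 0.999, -0.0, -0.0]
wrist_force: [0.0, -0.7, 0.2]
width: 0.298
grip_force: 0.0
```

play_rows(xyz=[[0, 0, -0.1], [0, 0, -0.1], [0, 0, 0], [0, 0, 0], [0, 0, 0], [0, 0, 0], [0, 0, 0], [0, 0, 0]], turn=[[0, 0, 0], [0, 0, 0], [0, 0, 0], [0, 0, 0], [0, 0, 0], [0, 0, 0], [0, 0, 0], [0, 0, 0]], hand=[180, 180, 180, 180, 180, 180, 180, 180])

```text
t: 4.2
position: [443.8, 79.7, 61.3]
orientation: [-0.033, 0.999, -0.0, 0.0]
wrist_force: [-0.4, 0.1, -0.5]
width: 0.296
grip_force: 0.0
```

play_rows(xyz=[[0, 0, -0.1], [0, 0, 0], [0, 0, 0], [0, 0, 0], [0, 0, 0], [0, 0, 0], [0, 0, 0], [0, 0, 0]], turn=[[0, 0, 0], [0, 0, 0], [0, 0, 0], [0, 0, 0], [0, 0, 0], [0, 0, 0], [0, 0, 0], [0, 0, 0]], hand=[180, 180, 180, 180, 180, 180, 180, 180])

```text
t: 5.0
position: [443.8, 79.7, 60.3]
orientation: [-0.033, 0.999, -0.0, 0.0]
wrist_force: [-0.7, -0.6, 0.4]
width: 0.294
grip_force: 0.0
```

play_rows(xyz=[[0, 0, -0.05], [0, 0, -0.05], [0, 0, 0], [0, 0, 0], [0, 0, 0], [0, 0, 0], [0, 0, 0], [0, 0, 0]], turn=[[0, 0, 0], [0, 0, 0], [0, 0, 0], [0, 0, 0], [0, 0, 0], [0, 0, 0], [0, 0, 0], [0, 0, 0]], hand=[180, 180, 180, 180, 180, 180, 180, 180])

```text
t: 5.8
position: [443.8, 79.7, 59.9]
orientation: [-0.033, 0.999, -0.0, 0.0]
wrist_force: [-3.5, -1.2, 12.3]
width: 0.296
grip_force: 5.8
```

play_rows(xyz=[[0, 0, 0.2], [0.6, 0.04, 0.05], [0.6, 0.04, 0], [0.6, 0.04, 0], [0.6, 0.04, 0], [0.6, 0.04, 0], [0.6, 0.04, 0], [0.6, 0.04, 0]], turn=[[0, 0, 0], [0, 0, 0], [0, 0, 0], [0, 0, 0], [0, 0, 0], [0, 0, 0], [0, 0, 0], [0, 0, 0]], hand=[180, 180, 180, 180, 180, 180, 180, 180])

```text
t: 6.6
position: [484.9, 82.6, 61.4]
orientation: [-0.033, 0.999, 0.0, -0.001]
wrist_force: [-5.6, 0.3, 3.2]
width: 0.291
grip_force: 2.4
```

play_rows(xyz=[[0.6, 0.04, 0], [0.6, 0.04, 0], [0.6, 0.04, 0], [0.6, 0.04, 0], [0.6, 0.04, 0], [0.6, 0.04, 0], [0, 0, 0], [0, 0, 0]], turn=[[0, 0, 0], [0, 0, 0], [0, 0, 0], [0, 0, 0], [0, 0, 0], [0, 0, 0], [0, 0, 0], [0, 0, 0]], hand=[180, 180, 180, 180, 180, 180, 180, 180])

```text
t: 7.4
position: [522.6, 84.9, 62.0]
orientation: [-0.033, 0.999, -0.0, 0.001]
wrist_force: [0.2, 1.6, -0.5]
width: 0.293
grip_force: 0.0
```

Run:
```python
from h import *
t=viewer.camera("top");cv2.imwrite("pics/top2.png",t)
cv2.imwrite("pics/c2.png",cv2.resize(t[105:255,230:415],None,fx=4,fy=4,interpolation=cv2.INTER_CUBIC))
```

```text
(no output)
```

View pics/c2.png

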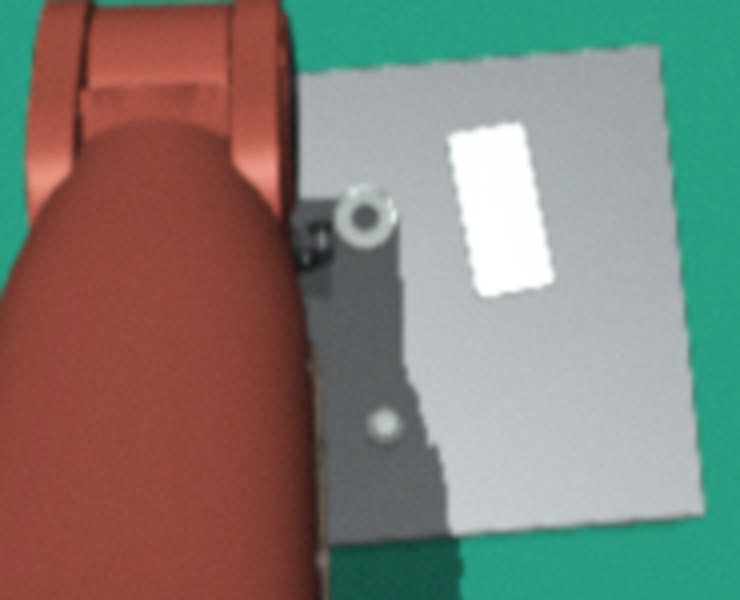

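The arm hides the plate in the top view, while the bearing, pin and blank are unmoved. I'll push a bit further, stopping short, and look from the side.

play_rows(xyz=[[0.6, 0.04, 0], [0.6, 0.04, 0], [0.6, 0.04, 0], [0.6, 0.04, 0], [0.4, 0.03, 0], [0, 0, 0], [0, 0, 0], [0, 0, 0]], turn=[[0, 0, 0], [0, 0, 0], [0, 0, 0], [0, 0, 0], [0, 0, 0], [0, 0, 0], [0, 0, 0], [0, 0, 0]], hand=[180, 180, 180, 180, 180, 180, 180, 180])

```text
t: 8.25
position: [550.1, 86.8, 61.9]
orientation: [-0.033, 0.999, 0.0, 0.0]
wrist_force: [-0.8, -0.3, 0.9]
width: 0.289
grip_force: 0.2
```

Run:
```python
from h import *
t=viewer.camera("side");cv2.imwrite("pics/side3.png",t)
print(w2px("side",[[646,215,60],[673,-202,60],[655.3,100,60]]))
cv2.imwrite("pics/s3.png",cv2.resize(t[110:210,300:420],None,fx=6,fy=6,interpolation=cv2.INTER_CUBIC))
```

```text
[[337.24577735 128.20062921]
 [431.3466106  201.78606662]
 [361.38141313 146.44919231]]
```

View pics/s3.png

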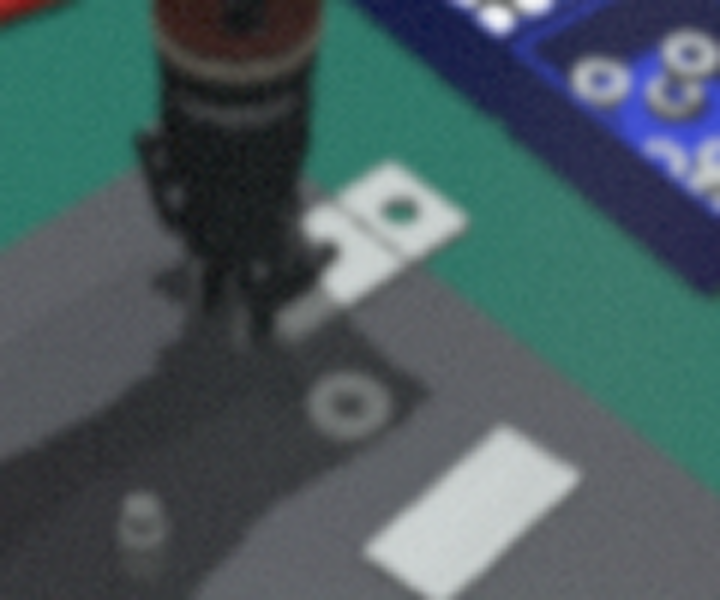

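Line ends are at crop (335,203) and (405,257), far corners at (391,160) and (468,217), and the granite edge runs roughly from (440,275) to (700,480). The line looks close to the edge already, so I'll compute it.

Run:
```python
from h import *
f=lambda l:(np.array(l)+.5)/6-.5+np.array([300,110])
P=px2w("side",f([(335,203),(405,257),(391,160),(468,217)]),68)[:,:2];print(P.round(1))
img=cv2.imread("pics/side3.png");S=cv2.cvtColor(img,cv2.COLOR_BGR2HSV)[:,:,1].astype(float)
pts=[]
for u in range(378,425):
    v0=w2px("side",[[661.99-.067*y,y,60] for y in range(-250,250)]);v=np.interp(u,v0[::-1,0] if v0[0,0]>v0[-1,0] else v0[:,0],v0[::-1,1] if v0[0,0]>v0[-1,0] else v0[:,1])
    a=int(v)-8;col=S[a:a+16,u];th=(col[:4].mean()+col[-4:].mean())/2;i=np.where(col<th)[0][0]
    if i: pts.append((u,a+i-1+(col[i-1]-th)/(col[i-1]-col[i])))
w=px2w("side",pts,60)[:,:2];k=np.polyfit(w[:,1],w[:,0],1);print("side edge",k,np.std(w[:,0]-np.polyval(k,w[:,1])))
for kk in (k,[-.0671,661.99]):
    for p in P: print("proj past edge",((p[0]-np.polyval(kk,p[1]))*np.cos(kk[0])).round(1),end=" ")
    print()
```

```text
[[643.5 116.5]
 [647.3  62.7]
 [688.6 123.3]
 [693.4  64.7]]
side edge [-6.79184873e-02  6.60366744e+02] 0.23958379489061815
proj past edge -9.0 proj past edge -8.8 proj past edge 36.6 proj past edge 37.3 
proj past edge -10.7 proj past edge -10.4 proj past edge 34.9 proj past edge 35.6
```

It is square, and both estimates agree the line is 9–10 mm short. I'll push 9.5 mm slowly, back off, and swing clear.

play_rows(xyz=[[0.2, 0.013, 0], [0.2, 0.013, 0], [0.2, 0.013, 0], [0.2, 0.013, 0], [0.15, 0.01, 0], [0, 0, 0], [0, 0, 0], [0, 0, 0]], turn=[[0, 0, 0], [0, 0, 0], [0, 0, 0], [0, 0, 0], [0, 0, 0], [0, 0, 0], [0, 0, 0], [0, 0, 0]], hand=[180, 180, 180, 180, 180, 180, 180, 180])

```text
t: 9.1
position: [558.6, 87.4, 61.7]
orientation: [-0.033, 0.999, -0.0, -0.001]
wrist_force: [-4.9, 0.1, 3.9]
width: 0.292
grip_force: 2.5
```

play_rows(xyz=[[-0.5, -0.033, 0], [-1.5, -0.1, 0], [-1.5, -0.1, 0], [-1, 0, 2], [0, 0, 4], [0, 0, 4], [-1, 3, 3], [-2, 4, 2]], turn=[[0, 0, 0], [0, 0, 0], [0, 0, 0], [0, 0, 0], [0, 0, 0], [0, 0, 0], [0, 0, 0], [0, 0, 0]], hand=[180, 180, 180, 180, 180, 180, 180, 180])

```text
t: 9.9
position: [486.4, 155.0, 214.5]
orientation: [-0.032, 0.999, 0.0, 0.003]
wrist_force: [1.0, 1.6, 0.4]
width: 0.292
grip_force: 0.0
```

play_rows(xyz=[[-2, 4, 0], [-2, 4, 0], [-2, 4, 0], [-2, 4, 0], [-2, 4, 0], [-2, 4, 0], [0, 0, 0], [0, 0, 0]], turn=[[0, 0, 0], [0, 0, 0], [0, 0, 0], [0, 0, 0], [0, 0, 0], [0, 0, 0], [0, 0, 0], [0, 0, 0]], hand=[180, 180, 180, 180, 180, 180, 180, 180])

```text
t: 10.7
position: [363.9, 395.9, 211.8]
orientation: [-0.034, 0.999, 0.0, 0.0]
wrist_force: [0.2, -1.7, 0.5]
width: 0.293
grip_force: 0.0
```

Run:
```python
from h import *
t=viewer.camera("top");cv2.imwrite("pics/top4.png",t)
cv2.imwrite("pics/c4.png",cv2.resize(t[85:235,230:415],None,fx=4,fy=4,interpolation=cv2.INTER_CUBIC))
```

```text
(no output)
```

View pics/c4.png

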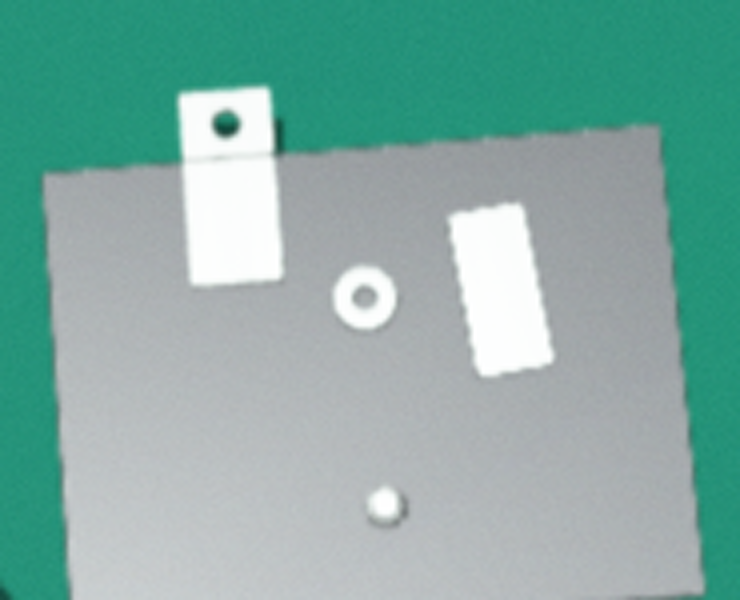

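The line at (229,157) coincides with the granite edge in the picture, and the bystanders haven't moved. One numeric check with parallax before handing in.

Run:
```python
from meas import *
img=cv2.imread("pics/top4.png");k=[-.0671,661.99]
f=lambda l:(np.array(l)+.5)/4-.5+np.array([230,85])
d=lambda p:((p[0]-np.polyval(k,p[1]))*np.cos(k[0])).round(1)
for n,u in(("line L",(184,160)),("line R",(277,154)),("far L",(179,92)),("far R",(270,87)),("near L",(191,285)),("near R",(283,278))): print(n,d(px2w("top",f([u]),68)[0]))
print(rect(img,"top",205,(288,145),68))
```

```text
line L -1.7
line R -2.7
far L 45.3
far R 43.8
near L -87.2
near R -87.4
((633.5152587890625, 87.87560272216797), (131.40040588378906, 63.123809814453125), 3.6820132732391357)
```

```bash
python3 -c "
from rig import workorder
print(workorder.close_job())"
```

```text
the job is handed in; nothing more can be done
None
```

I pushed the gauge plate until its scribed line lay about 2 mm short of the granite's far edge (6 mm is allowed), square to the edge to within about 0.01 rad, with the bystanders on the granite unmoved in the last picture and the hand clear, and handed the job in at about 11 s; no verdict came back.

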